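Scan the meter in and hold its sprung lid open

ROBOT

A 6-joint arm with a two-finger parallel gripper is mounted at the origin on the work surface. World frame = base frame: x ahead of the robot, y to its left, z up, the work surface at z = 0. Lengths are in mm, angles in rad, forces in N, time in s.
With the tool pointing down it reaches from about 250 to 775 mm from the base axis. Payload 8.9 kg.
Tool frame: the origin (TCP) lies midway between the tips of the shut fingers; the grasp point (between the pads) lies grip_depth behind it (grip_depth is the distance from the TCP to the grasp point, in mm); z points along the fingers, y is the line along which they close (so a half turn about z gives the same grasp; the last joint's range is limited). The gripper opens to 85 mm and grips with 20 to 120 N. Pads are 22 mm wide; open, the fingers measure 114 mm over their backs; the gripper's body (76 mm by 85 mm) begins 54 mm behind the grasp point. The pads swing forward as they close: fully open they stand 13 mm farther back than shut.
Start: joints at [1.077, 0.291, -0.153, 1.127, 0, 1.431], TCP at [182.381, 492.302, 231.305] pointing down, gripper open.
Joint ranges: [-2.52, 2.52], [-0.91, 1.74], [-1.3, 1.37], [-1.96, 2.02], [-1.52, 1.47], [-3.14, 3.14]. Speed limits (rad/s): [2.22, 2.22, 2.79, 3.14, 3.14, 3.14].

INTERFACE

Orientations are given as a unit quaternion [x, y, z, w].
In Python, from cell import get_state, capture, sign_off, grip_depth gives the robot as it stands.
- The arm moves only by the tool arm_command, never from a script. Its arguments are lists of equal length, an entry for each row: "delta_pos": the shift along the tool's x, y, z normalised to -1 to 1, where 1 is 0.5 m, a list of three; "twist": the turn about the tool's z normalised to -1 to 1, where 1 is 180 degrees. A call has exactly 5 rows; each row is the pose to reach, as a shift and turn from the pose commanded when the call began, along the tool's axes at that moment, turning the shorter way round; what a row does not reach only later rows make up. A row lasts 1/12 s, in which the tool goes at most 41.7 mm and 7.16 degrees, less where a joint would pass 70% of its speed; a pose out of reach is approached as far as the arm can. A call with a number of a shift or a turn outside -1 to 1 is refused whole. A call with a gripper value outside its range is refused whole. "jaw" is the opening, from -1 (shut) to 1 (fully open), set as the call begins (left out, the last holds). The fingers move at their own pace and stop on an object; the grip force is fixed at half the most. Time passes only in rows, so rows that repeat a pose let the fingers close, or fill a call up. It gives the time, the measured TCP pose, the force, the opening and the grip force at its end, in the units of the state.
- get_state(): the state, without advancing time (a new reading comes with each control period).
- capture(name): name is "scene" or "side" or "wrist"; returns a dict with "frame" (480x640x3 uint8, red, green, blue), "vfov" (degrees; the focal length in pixels is half the picture's height over the tangent of half this angle, whatever the lens; pixels are square), "cx", "cy" (the principal point, pixels), "k1" (the pictures are not rectified: a ray, as slopes to the right and down, at radius r is drawn at 1 + k1 r^2 times it, then the intrinsics apply), "xyz" and "rotation" of the camera in the world; the wrist camera has in their place "tool_from_camera" (4x4, takes a point from camera to tool coordinates, whose origin is the TCP and whose axes are the flange's). Camera axes: x right, y down, z forward; pixel columns grow to the right and rows downward; lengths in mm; the calibration is good to about 2 mm. A picture is of the moment at which its call begins: read the wrist's pose just before it. There is no depth.
- sign_off(): hands the job in; it is judged then, once.
The state is a dict: "clock": time; "joints": joint angles; "dq": joint speeds; "effort": joint torques, N m; "ee_pos": TCP position; "orientation": TCP orientation; "force": force on the tool from outside, world axes, zero at the start; "moment": the same for the moment, N m; "finger_gap": opening from 0.0 (shut) to 1.0 (fully open); "grasp_force": force on a finger pad.
Only numpy, scipy, OpenCV 4.12 (cv2) and the standard library are available. Lean on these libraries where they do the work, as an engineer would, in place of code of your own. Each camera call takes 0.05 s, during which the arm holds its last target. There are 200 camera calls.

TASK

Book the electricity meter in for inspection: first, with its lid still shut, squeeze the trigger of the bar-code scanner clamped beside it fully home for about half a second and let it spring back. Then lift the meter's sprung lid to 60 degrees from shut (within 8 degrees) and hold it there with the fingers; the lid shuts itself if let go, so finish while still holding it, with nothing else propping it. Leave the trigger released and the loose things on the bench where they are.

Things in the scene. Friction and masses are not known exactly. Their poses are not given: they have to be found in the camera images.
- meter: Electricity meter: grey cast case fixed to the bench, 160 (x) x 200 (y) x 95 mm high; origin under its centre, front (-x) facing the robot. White bar-code label on its +y side; black terminal block 120 x 50 x 40 mm high against its -y side. The lid covers it.
- lid (a joint): Angle of the meter's lid, rad: 0 shut (level), grows as its front edge rises, 1.047 = 60 degrees, stop 1.75. Flat grey plate 176 mm (hinge to front edge) x 208 x 6 mm, 0.24 to 0.39 kg, round glass window; overhangs the case's front by 14 mm, underside 96 mm above the bench when shut. Spring and weight shut it from any angle; 1 to 3 N at the front edge holds it up.
- hinge (a point): Point on the lid's hinge axis, in the meter's frame at x = +82 mm, y = 0, z = 96 mm: the far rim of the case. The axis runs along the meter's y. Axes as the meter's.
- lug (a point): Grip point in the aluminium lug standing on the lid near its front edge: an upright tab 24 mm (x) x 12 mm thick (y) x 36 mm high above the lid's top face. The point is in the lug's middle plane, 24 mm above the lid's top face (12 mm below the lug's top), 154 mm from the hinge along the lid, 30 mm above the lid's underside. It turns with the lid.
- scanner: Grey pistol-shaped bar-code scanner, clamped on its side in a fixed steel stand, so grip and trigger lie level and are squeezed from above. Origin on the bench below the grip's middle. Grip: bar along x, 32 mm wide (y), 61 to 89 mm above the bench, free from x = -62 to +50 mm. Head at x = +52 to +118, y = -88 to +55 mm, top at 103 mm, window to -y. Trigger on the grip's -y side.
- trigger (a joint): Sprung scanner trigger, rad: 0 released, 0.28 fully home (stop). Black bar 62 x 9 x 22 mm high at mid grip height (75 mm), hinged about a vertical axis at x = +45, y = -30 mm of the scanner. At rest parallel to the grip, inner face 14 mm off it, outer face at y = -39, from x = +47 to -15 mm. Pressed towards +y 45 mm from the hinge it moves 12.5 mm and takes 5 N.
- trigger_pad (a point): Point to press on the trigger's outer (-y) face, 45 mm from its hinge: at rest at x = 0, y = -39 mm, z = 75 mm of the scanner. Trigger and grip together measure 55 mm across here at rest and about 42 mm squeezed.
- screwdriver: Bystander: loose red-handled screwdriver 180 mm long, lying; origin below it, near its middle.
- pliers: Bystander: loose pliers about 150 mm long with red handles, lying, 18 mm high; origin at the pivot.
- strip: Bystander: loose black terminal strip 140 x 45 x 30 mm with brass screws; origin under its middle.
- chassis: Bystander: loose bare aluminium meter frame 90 x 75 x 80 mm high with four posts; origin under its middle.
- cup: Bystander: loose empty steel bowl 80 mm across, 50 mm high; origin under its middle.
- jar: Bystander: loose clear plastic jar 64 mm across, 85 mm high; origin under its middle.
Not all that is in view belongs to the job. What is shaped like the scanner but turquoise is not meant.

How it is judged (in metres and radians):
On the way, in this order (a step that is already met when the one before it is completed fails the run):
1. the scanner's trigger is squeezed fully home by the fingers, the lid still shut (value of joint trigger above 0.22 rad and contact force between the fingers and trigger above 1 N and value of joint lid below 0.1 rad), for 0.25 s.
2. the trigger is let go and springs back, the lid still shut (value of joint trigger below 0.04 rad and value of joint lid below 0.1 rad), for 0.1 s.
3. the lid is held by the fingers at 60 degrees, within 8 (value of joint lid between 0.907 and 1.187 rad and contact force between the fingers and lid above 0.3 N), for 0.3 s.
At the end, for the whole second after the job is handed in: The lid stands still at 60 degrees from shut, within 8 degrees (0.907 to 1.187 rad), held by the fingers (more than 0.3 N) and touched by no loose thing; the trigger is released (below 0.04 rad) (all of step 3 and velocity of joint lid between -0.1 and 0.1 rad/s and value of joint trigger below 0.04 rad and contact force between lid and screwdriver below 0.2 N and contact force between lid and pliers below 0.2 N and contact force between lid and strip below 0.2 N and contact force between lid and chassis below 0.2 N and contact force between lid and cup below 0.2 N and contact force between lid and jar below 0.2 N); the arm keeps its last pose, push and grip.
It fails at once if a loose bystander is moved by more than 30 mm (distance of any of screwdriver, pliers, strip, chassis, cup, jar from where it was at the start of the episode above 0.03 m).
It also fails if it takes over 46 s, if anything falls off the work surface, if the arm or the gripper's body presses on something with over 40 N, if the wrist force passes 120 N, or if a joint passes its speed limit or range.

## Working session

There is one attempt and no reset: what is moved stays moved. The work goes in short steps, Python scripts to look and compute and a tool call to move; the robot and the scene stay as the last step left them, time stands still between calls to the robot, and variables do not carry over. Pictures are saved under pics/ and viewed, at most 10 in all, crops included, and the job is handed in when it is done.

Besides the shell and the picture viewer there is one more tool, called after "Request:" as name(argument=value, ...), one argument or row to a line, values as JSON. arm_command: Moves the arm, as the interface text tells. Its arguments: {"type":"object","properties":{"delta_pos":{"type":"array","items":{"type":"array","items":{"type":"number","minimum":-1,"maximum":1}}},"twist":{"type":"array","items":{"type":"number","minimum":-1,"maximum":1}},"jaw":{"type":"number"}},"required":["delta_pos","twist"]}

```bash
mkdir -p pics; ls; cat > h.py <<'E'
import numpy as np, cv2
from scipy.spatial.transform import Rotation as R
from cell import get_state, capture, sign_off, grip_depth
def ray(c,uv,pose=None):
    f=240/np.tan(np.radians(c["vfov"])/2)
    K=np.array([[f,0,c["cx"]],[0,f,c["cy"]],[0,0,1.]])
    d=((np.array(uv,float)-[c["cx"],c["cy"]])/f)
    s=d.copy()
    for _ in range(30): s=d/(1+c["k1"]*(s@s))
    v=np.array([s[0],s[1],1.])
    if "xyz" in c:
        Rm=np.array(c["rotation"],float)
        if Rm.shape!=(3,3): Rm=R.from_quat(Rm).as_matrix()
        o=np.array(c["xyz"],float)
    else:
        T=np.array(c["tool_from_camera"]); q=R.from_quat(pose["orientation"]).as_matrix()
        Rm=q@T[:3,:3]; o=np.array(pose["ee_pos"])+q@T[:3,3]
    return o,Rm@v
def onz(c,uv,z,pose=None):
    o,d=ray(c,uv,pose); return o+d*(z-o[2])/d[2]
def tri(r1,r2):
    A=[];b=[]
    M=np.zeros((3,3));y=np.zeros(3)
    for o,d in (r1,r2):
        d=d/np.linalg.norm(d);P=np.eye(3)-np.outer(d,d);M+=P;y+=P@o
    return np.linalg.solve(M,y)
def proj(c,p,pose=None):
    f=240/np.tan(np.radians(c["vfov"])/2)
    if "xyz" in c:
        Rm=np.array(c["rotation"],float); o=np.array(c["xyz"],float)
    else:
        T=np.array(c["tool_from_camera"]); q=R.from_quat(pose["orientation"]).as_matrix()
        Rm=q@T[:3,:3]; o=np.array(pose["ee_pos"])+q@T[:3,3]
    v=Rm.T@(np.array(p,float)-o); s=v[:2]/v[2]; return s*(1+c["k1"]*(s@s))*f+[c["cx"],c["cy"]]
E
python3 - <<'E'
from h import *
import pickle
s=get_state(); print(s, grip_depth)
D={}
for n in("scene","side","wrist"):
    c=capture(n); D[n]=c; cv2.imwrite(f"pics/{n}0.png",c["frame"][:,:,::-1]); print(n,{k:v for k,v in c.items() if k!="frame"})
D["s"]=s
pickle.dump(D,open("d0.pkl","wb"))
E
```

```text
pics
{'clock': 0.0, 'joints': array([ 1.07671613e+00,  2.91273337e-01, -1.54142986e-01,  1.12669169e+00,
       -2.21285567e-05,  1.43149859e+00]), 'dq': array([ 0.00118988,  0.00164548, -0.00116274, -0.00018052, -0.00209756,
       -0.00035965]), 'effort': array([ 2.60458006e-05, -5.37136710e+01,  3.31370974e+01,  1.56728493e-02,
       -2.89327882e-04,  5.34460582e-06]), 'ee_pos': array([182.16679795, 491.90762044, 230.72969403]), 'orientation': array([ 1.76462301e-01,  9.84307181e-01, -6.26672228e-04, -1.93728975e-04]), 'force': array([ 0.13633466, -0.2691138 , -0.31935434]), 'moment': array([-0.01407158,  0.02171755,  0.05778261]), 'grasp_force': 0.0, 'finger_gap': 0.9942434891962134} 18.700000000000003
scene {'vfov': 46.343209817554964, 'cx': 308.280799482938, 'cy': 244.20230560627795, 'k1': -0.06525434018280235, 'xyz': array([1083.86492508, -811.34186193, 1079.61045426]), 'rotation': array([ 0.87937091,  0.27394202, -0.12688233, -0.36818943])}
side {'vfov': 42.77584996509139, 'cx': 313.944484896485, 'cy': 241.01989344081346, 'k1': -0.08572912082129762, 'xyz': array([-439.51724577, -907.92856616, 1350.74162579]), 'rotation': array([ 0.84661577, -0.36052962,  0.15358044, -0.36010162])}
wrist {'vfov': 68.73466472293393, 'cx': 319.728754702109, 'cy': 236.1179901898527, 'k1': -0.05732999942665047, 'tool_from_camera': array([[-9.60433526e-05, -9.65277597e-01, -2.61226247e-01,
         6.54315153e+01],
       [ 9.99999377e-01, -3.83269228e-04,  1.04858493e-03,
         7.92805700e-01],
       [-1.11229553e-03, -2.61225984e-01,  9.65277032e-01,
        -1.43389706e+02],
       [ 0.00000000e+00,  0.00000000e+00,  0.00000000e+00,
         1.00000000e+00]])}
```

View pics/scene0.png

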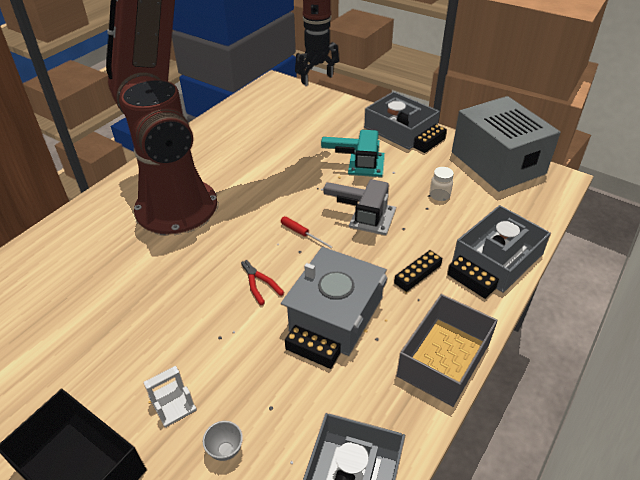

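View pics/side0.png

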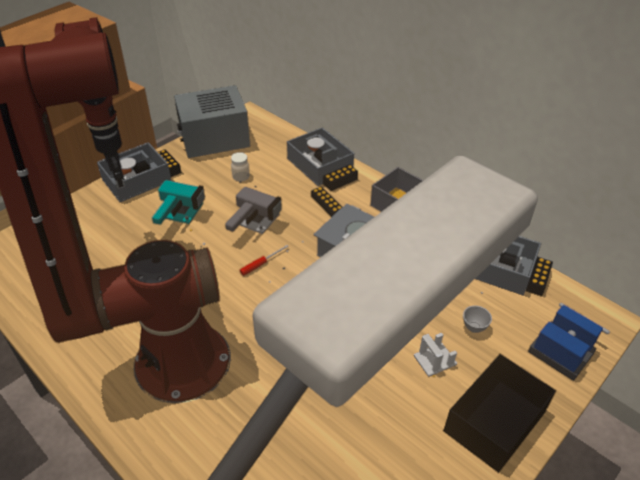

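The scene view shows the grey scanner at about (360,205), grip end at (327,188), and the meter lid at about (335,285) with its lug at (310,271). The screwdriver is at (303,230) and the pliers at (262,280). In the side view a lamp hides most of the meter, but the scanner is clear at (255,210). I'll zoom in on both.

```bash
python3 - <<'E'
from h import *
import pickle
D=pickle.load(open("d0.pkl","rb"))
a=D["scene"]["frame"][170:370,270:400,::-1]; b=D["side"]["frame"][175:275,215:345,::-1]
A=cv2.resize(a,None,fx=3,fy=3,interpolation=cv2.INTER_CUBIC)  #390x600
B=cv2.resize(b,None,fx=3,fy=3,interpolation=cv2.INTER_CUBIC)
o=np.zeros((600,790,3),np.uint8);o[:600,:390]=A;o[:300,400:790]=B
cv2.imwrite("pics/crop1.png",o)
E
```

```text
(no output)
```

View pics/crop1.png

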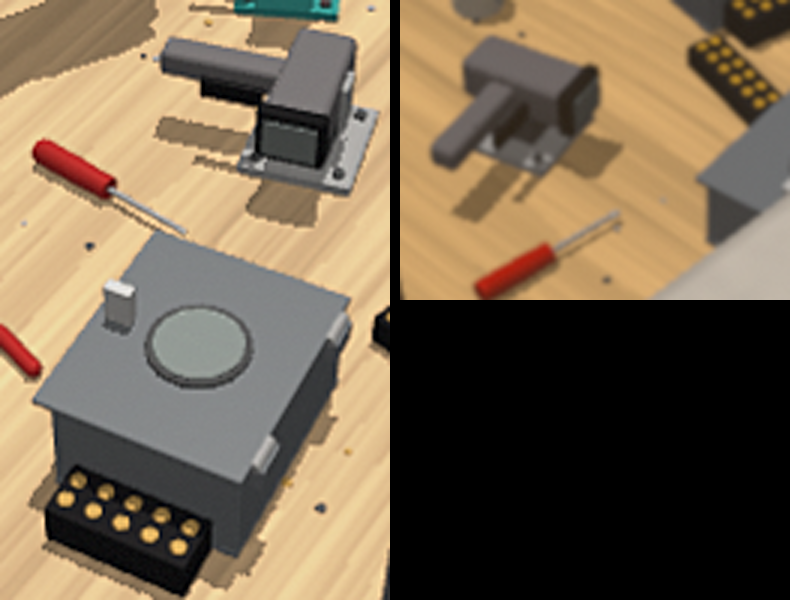

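The crop shows the lid corners at (152,235), (349,299), (243,477) and (36,402), and the lug at (119,300). The scanner's head top corners are about (307,30), (356,38), (327,110) and (258,100), and its grip end is at (165,50).

```bash
python3 - <<'E'
from h import *
import pickle
# fix rotation quaternions? patch proj via ray helper handles quats
D=pickle.load(open("d0.pkl","rb")); c=D["scene"]; d=D["side"]
S=lambda x,y:((x+.5)/3-.5+270,(y+.5)/3-.5+170)
T=lambda x,y:((x-400+.5)/3-.5+215,(y+.5)/3-.5+175)
L=[onz(c,S(*p),102)[:2] for p in((152,235),(349,299),(243,477),(36,402))]
print("lid FL,BL,BR,FR",np.round(L,1)); L=np.array(L)
print([np.linalg.norm(L[i]-L[(i+1)%4]).round(1) for i in range(4)])
cen=L.mean(0); ax=(L[1]-L[0])+(L[2]-L[3]); print("cen",cen,"yaw",np.degrees(np.arctan2(ax[1],ax[0])))
H=np.array([onz(c,S(*p),103)[:2] for p in((307,30),(356,38),(327,110),(258,100))]); print("head",H.round(1))
H=np.array([onz(d,T(*p),103)[:2] for p in((485,37),(583,68))]); print("head side view",H.round(1))
print("grip end",onz(c,S(168,38),89).round(1),onz(d,T(434,150),80).round(1))
for n,m in(("lugtop",(119,290)),):print(n,onz(c,S(*m),138).round(1))
for n,m in(("screw handle",(40,152)),("tip",(185,232))):print(n,onz(c,S(*m),12).round(1))
print(R.from_quat(D["s"]["orientation"]).as_matrix().round(3))
E
```

```text
lid FL,BL,BR,FR [[ 520.3    5.4]
 [ 691.2   32.8]
 [ 715.  -163.8]
 [ 548.7 -191.6]]
[np.float64(173.1), np.float64(198.0), np.float64(168.6), np.float64(199.0)]
cen [618.78312778 -79.28832193] yaw 9.295863827931866
head [[487.3 313.9]
 [531.6 328.8]
 [561.2 223.2]
 [502.7 200.8]]
head side view [[518.2 330.3]
 [555.5 216. ]]
grip end [374.9 246.   89. ] [377.4 252.1  80. ]
lugtop [554.  -88.9 138. ]
screw handle [316.2 114.3  12. ]
tip [491.1 100.4  12. ]
[[-0.938  0.347 -0.001]
 [ 0.347  0.938 -0.001]
 [ 0.    -0.001 -1.   ]]
```

Request:
arm_command(
  delta_pos=[
    [-0.07,-0.03,-0.01],
    [-0.14,-0.06,-0.02],
    [-0.21,-0.09,-0.03],
    [-0.28,-0.12,-0.04],
    [-0.34,-0.14,-0.04],
  ],
  twist=[-0.025,-0.05,-0.08,-0.11,-0.14],
  jaw=1,
)

```text
clock: 0.57
ee_pos: [318.8, 365.9, 252.1]
orientation: [-0.045, 0.999, 0.0, 0.0]
force: [1.2, 0.2, -0.3]
finger_gap: 0.997
grasp_force: 0.0
```

Request:
arm_command(
  delta_pos=[
    [-0.05,-0.06,0],
    [-0.1,-0.12,0],
    [-0.15,-0.18,0],
    [-0.2,-0.23,0],
    [-0.2,-0.23,0],
  ],
  twist=[-0.02,-0.04,-0.06,-0.07,-0.07],
)

```text
clock: 0.98
ee_pos: [430.9, 257.8, 251.0]
orientation: [-0.151, 0.989, -0.001, 0.001]
force: [0.4, 0.1, -0.7]
finger_gap: 1.003
grasp_force: 0.0
```

```bash
python3 - <<'E'
from h import *
import pickle
s=get_state(); print(s["clock"],s["ee_pos"],s["orientation"],s["joints"],abs(s["dq"]).max())
c=capture("wrist"); cv2.imwrite("pics/w1.png",c["frame"][:,:,::-1]); pickle.dump((s,c),open("w1.pkl","wb"))
E
```

```text
0.9833 [430.94757471 257.81590628 250.98857451] [-1.50538736e-01  9.88603561e-01 -7.61962387e-04  7.11842611e-04] [ 0.39464071  0.23604469 -0.17495959  1.15877783 -0.00182225  0.09241323] 0.1543518396991493
```

View pics/w1.png

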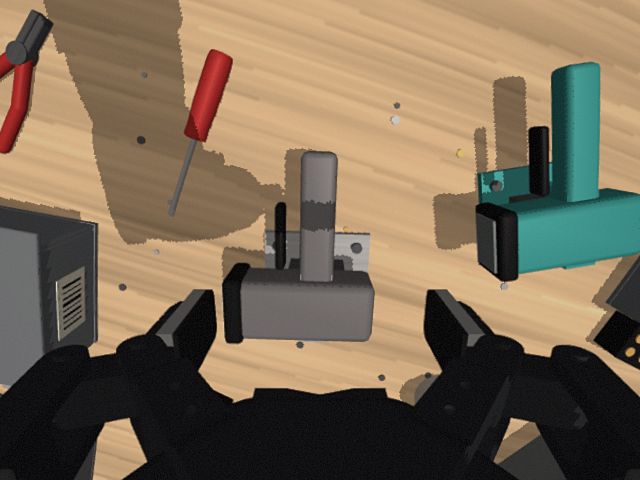

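The wrist view shows the grip running from (319,152) to (317,278), the trigger bar at (281,203–268) and the head at rows 265–340, columns 225–373. I'll measure these with masks.

```bash
python3 - <<'E'
from h import *
import pickle
s,c=pickle.load(open("w1.pkl","rb")); f=c["frame"].astype(int)
hsv=cv2.cvtColor(c["frame"],cv2.COLOR_RGB2HSV)
g=(hsv[:,:,1]<60).astype(np.uint8)
P=lambda u,v,z:onz(c,(u,v),z,s)[:2].round(1)
pts=[]
for v in (170,180,190,240,250):
    r=np.where(g[v,290:350])[0]+290; 
    print(v,r.min(),r.max()); pts.append((v,r.min()-.5,r.max()+.5))
for v,a,b in pts: print(P(a,v,85),P(b,v,85),P((a+b)/2,v,85))
col=np.where(g[120:200,319])[0]+120; print("grip end row",col.min(),P(319,col.min(),89),P(319,col.min(),75))
print("head far corners",P(243,342,103),P(371,341,103),"left front",P(226,342,103))
dark=(f.sum(2)<110)
for v in(205,215,225,240,255): 
    r=np.where(dark[v,268:292])[0]+268; print(v,r.min(),r.max(),P(r.min(),v,86),P(r.max(),v,86))
print("trig tip",P(281,203,86))
E
```

```text
170 301 336
180 301 336
190 301 335
240 290 349
250 290 349
[397.1 230. ] [387.8 260. ] [392.5 245. ]
[405.4 232.5] [396.  262.6] [400.7 247.6]
[413.9 235. ] [404.7 264.5] [409.3 249.8]
[460.9 238.4] [444.5 290.9] [452.7 264.7]
[470.1 241.1] [453.6 294. ] [461.8 267.5]
grip end row 152 [377.6 240.8] [378.  240.9]
head far corners [565.1 223.9] [527.9 339. ] left front [570.1 208.5]
205 277 285 [432.7 218.8] [430.6 225.6]
215 275 285 [442.  219.5] [439.4 228.1]
225 275 285 [450.9 222. ] [448.2 230.6]
240 276 285 [464.2 226.6] [461.8 234.5]
255 276 285 [478.2 230.5] [475.7 238.4]
trig tip [430.  221.7]
```

Request:
arm_command(
  delta_pos=[
    [-0.007,-0.012,0.06],
    [-0.007,-0.012,0.12],
    [-0.007,-0.012,0.18],
    [-0.007,-0.012,0.24],
    [-0.007,-0.012,0.24],
  ],
  twist=[0,0,0,0,0],
)

```text
clock: 1.45
ee_pos: [427.9, 256.0, 126.6]
orientation: [-0.152, 0.988, -0.001, -0.004]
force: [-0.7, -0.8, -1.1]
finger_gap: 0.996
grasp_force: 0.0
```

```bash
python3 - <<'E'
from h import *
import pickle
s=get_state(); print(s["clock"],s["ee_pos"],s["orientation"],s["force"])
c=capture("wrist"); cv2.imwrite("pics/w2.png",c["frame"][:,:,::-1]); pickle.dump((s,c),open("w2.pkl","wb"))
E
```

```text
1.45 [427.86192063 256.0092158  126.58792508] [-1.52086747e-01  9.88357956e-01 -8.89460495e-04 -4.16911110e-03] [-0.6588111  -0.83682328 -1.09267088]
```

View pics/w2.png

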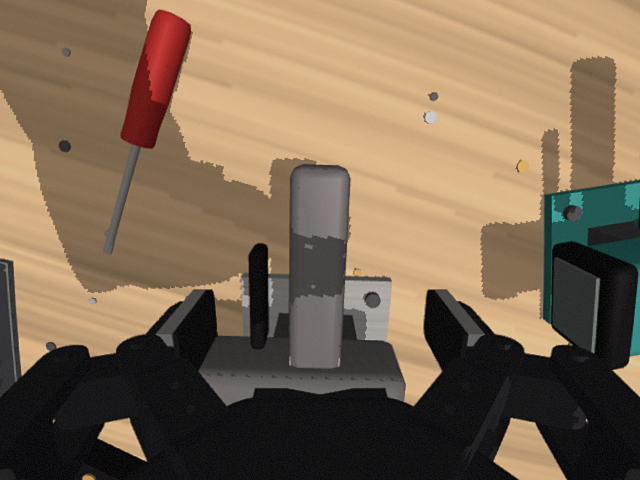

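The fingers straddle the grip (columns 290–348) and trigger (250–269, rows 244–348). Pads are at columns 216 and 425. I'll re-measure in the tool frame.

```bash
python3 - <<'E'
from h import *
import pickle
s0,c=pickle.load(open("w2.pkl","rb")); s=get_state()
print(s["ee_pos"],s["orientation"],s["joints"])
q=R.from_quat(s0["orientation"]).as_matrix()
for n,u,v,z in(("trig tip",259,244,86),("trig outer",249,300,86),("trig outer low",249,320,86),("grip L",290,300,86),("grip R",346,300,86),("grip L2",291,190,86),("grip R2",349,190,86)):
    p=onz(c,(u,v),z,s0); print(n,p.round(1),"tool",(q.T@(p-s0["ee_pos"])).round(1))
E
```

```text
[429.23064425 256.51197327 129.34415319] [-1.52159540e-01  9.88351639e-01 -6.03246205e-04 -2.85446614e-03] [ 3.92229545e-01  3.32824261e-01 -3.80414771e-01  8.63389489e-01
  1.82059489e-04  8.67219239e-02]
trig tip [427.2 221.3  86. ] tool [ 10.7 -32.9  40.7]
trig outer [461.3 224.4  86. ] tool [-22.7 -40.2  40.4]
trig outer low [473.6 227.6  86. ] tool [-35.5 -40.9  40.3]
grip L [454.2 246.8  86. ] tool [-22.7 -16.6  40.4]
grip R [444.5 277.4  86. ] tool [-22.7  15.4  40.4]
grip L2 [393.6 229.8  86. ] tool [ 40.2 -14.7  40.9]
grip R2 [384.4 258.9  86. ] tool [40.2 15.8 40.9]
```

Request:
arm_command(
  delta_pos=[
    [0,0,0],
    [0,0,0],
    [0,0,0],
    [0,0,0],
    [0,0,0],
  ],
  twist=[0,0,0,0,0],
)

```text
clock: 1.92
ee_pos: [432.6, 257.1, 132.3]
orientation: [-0.152, 0.988, 0.0, 0.001]
force: [-0.2, -0.5, 0.3]
finger_gap: 1.001
grasp_force: 0.0
```

Request:
arm_command(
  delta_pos=[
    [-0.003,-0.01,0.02],
    [-0.003,-0.01,0.06],
    [-0.003,-0.01,0.1],
    [-0.003,-0.01,0.14],
    [-0.003,-0.01,0.156],
  ],
  twist=[0,0,0,0,0],
)

```text
clock: 2.33
ee_pos: [433.7, 251.6, 50.7]
orientation: [-0.152, 0.988, -0.0, -0.001]
force: [-0.1, 0.1, -0.2]
finger_gap: 1.002
grasp_force: 0.0
```

Request:
arm_command(
  delta_pos=[
    [0,0,0],
    [0,0,0],
    [0,0,0],
    [0,0,0],
    [0,0,0],
  ],
  twist=[0,0,0,0,0],
)

```text
clock: 2.75
ee_pos: [435.6, 252.8, 54.2]
orientation: [-0.152, 0.988, 0.0, 0.001]
force: [-0.9, 0.3, 0.3]
finger_gap: 0.997
grasp_force: 0.0
```

```bash
python3 - <<'E'
from h import *
import pickle
s=get_state(); print(s["clock"],s["ee_pos"],s["orientation"],s["force"])
c=capture("wrist"); cv2.imwrite("pics/w3.png",c["frame"][:,:,::-1]); pickle.dump((s,c),open("w3.pkl","wb"))
E
```

```text
2.75 [435.64081521 252.80805932  54.19750207] [-1.51925291e-01  9.88391629e-01  1.79595281e-04  8.13490141e-04] [-0.8788396   0.30078992  0.34647647]
```

View pics/w3.png

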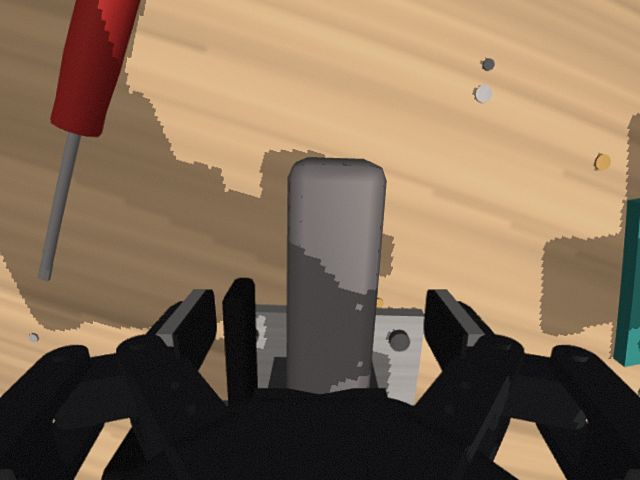

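The pads (columns 216 and 425) straddle the trigger (224–255) and grip (288–383) without contact. I'll squeeze now.

Request:
arm_command(
  delta_pos=[
    [0,0,0],
    [0,0,0],
    [0,0,0],
    [0,0,0],
    [0,0,0],
  ],
  twist=[0,0,0,0,0],
  jaw=-1,
)

```text
clock: 3.22
ee_pos: [435.5, 251.1, 54.1]
orientation: [-0.151, 0.989, -0.002, 0.0]
force: [-2.1, -8.3, 12.5]
finger_gap: 0.488
grasp_force: 57.9
```

Request:
arm_command(
  delta_pos=[
    [0,0,0],
    [0,0,0],
    [0,0,0],
    [0,0,0],
    [0,0,0],
  ],
  twist=[0,0,0,0,0],
)

```text
clock: 3.63
ee_pos: [435.5, 251.1, 54.1]
orientation: [-0.151, 0.989, -0.002, 0.0]
force: [-1.7, -7.0, 12.7]
finger_gap: 0.495
grasp_force: 58.0
```

Request:
arm_command(
  delta_pos=[
    [0,0,0],
    [0,0,0],
    [0,0,0],
    [0,0,0],
    [0,0,0],
  ],
  twist=[0,0,0,0,0],
  jaw=1,
)

```text
clock: 4.05
ee_pos: [435.0, 252.9, 53.3]
orientation: [-0.152, 0.988, 0.0, 0.0]
force: [-0.4, -0.2, 0.2]
finger_gap: 1.0
grasp_force: 0.0
```

Request:
arm_command(
  delta_pos=[
    [0,0,0],
    [0,0,-0.03],
    [0,0,-0.08],
    [0,0,-0.14],
    [0,0,-0.2],
  ],
  twist=[0,0,0,0,0],
)

```text
clock: 4.47
ee_pos: [434.3, 252.5, 154.2]
orientation: [-0.152, 0.988, -0.0, -0.001]
force: [0.6, -0.1, -0.9]
finger_gap: 1.001
grasp_force: 0.0
```

```bash
python3 - <<'E'
from h import *
import pickle
s=get_state(); print(s["clock"],s["ee_pos"],s["orientation"],s["force"],s["finger_gap"])
c=capture("wrist"); pickle.dump((s,c),open("w4.pkl","wb"))
f=c["frame"].astype(int).sum(2)
for v in(240,260,280,300,320): 
    r=np.where(f[v,225:300]<110)[0]+225; print(v,r.min() if len(r) else 0,r.max() if len(r) else 0)
# target view pose above lug: lug approx (554,-89)
q=R.from_quat(s["orientation"]).as_matrix(); print(q.T@(np.array([530,-90,270])-s["ee_pos"])/500)
E
```

```text
4.4667 [434.32807982 252.48741208 154.18935075] [-1.52000439e-01  9.88380242e-01 -4.07485523e-06 -6.02354709e-04] [ 0.60365974 -0.13074455 -0.90799973] 1.000669730925876
240 265 280
260 266 280
280 266 280
300 266 299
320 225 226
[ 0.02358737 -0.71077557 -0.23171778]
```

Request:
arm_command(
  delta_pos=[
    [0,-0.04,-0.06],
    [0,-0.11,-0.12],
    [0.01,-0.18,-0.18],
    [0.01,-0.25,-0.22],
    [0.01,-0.32,-0.22],
  ],
  twist=[0.01,0.02,0.03,0.045,0.045],
)

```text
clock: 4.93
ee_pos: [479.8, 97.9, 267.1]
orientation: [-0.081, 0.997, 0.0, 0.003]
force: [1.2, -0.3, 0.7]
finger_gap: 1.001
grasp_force: 0.0
```

```bash
python3 - <<'E'
from h import *
s=get_state(); print(s["ee_pos"],s["orientation"],s["joints"])
q=R.from_quat(s["orientation"]).as_matrix(); print(q.T@(np.array([530,-90,260])-s["ee_pos"])/500)
E
```

```text
[479.77323121  97.91510231 267.11273171] [-8.12161031e-02  9.96692267e-01  1.97041584e-04  2.90367937e-03] [ 5.15086729e-02  2.00138837e-01 -1.78771681e-01  1.18609276e+00
  5.66924016e-04 -1.11101682e-01]
[-0.03819928 -0.38713409  0.01447857]
```

Request:
arm_command(
  delta_pos=[
    [-0.01,-0.08,0],
    [-0.02,-0.16,0],
    [-0.03,-0.24,0],
    [-0.04,-0.32,0],
    [-0.04,-0.38,0],
  ],
  twist=[0,0,0,0,0],
)

```text
clock: 5.35
ee_pos: [529.8, -88.7, 263.1]
orientation: [-0.081, 0.997, -0.0, 0.0]
force: [1.3, 0.1, 0.5]
finger_gap: 0.997
grasp_force: 0.0
```

Request:
arm_command(
  delta_pos=[
    [0,0,0],
    [0,0,0],
    [0,0,0],
    [0,0,0],
    [0,0,0],
  ],
  twist=[0,0,0,0,0],
)

```text
clock: 5.77
ee_pos: [528.8, -84.6, 263.4]
orientation: [-0.083, 0.997, 0.0, 0.0]
force: [0.1, -0.0, -0.0]
finger_gap: 1.0
grasp_force: 0.0
```

```bash
python3 - <<'E'
from h import *
import pickle
s=get_state(); print(s["clock"],s["ee_pos"],s["orientation"],s["joints"])
c=capture("wrist"); cv2.imwrite("pics/w5.png",c["frame"][:,:,::-1]); pickle.dump((s,c),open("w5.pkl","wb"))
E
```

```text
5.7667 [528.78141322 -84.63741034 263.41409992] [-8.25171157e-02  9.96589643e-01  8.30743486e-05  5.59282610e-05] [-2.95389861e-01  2.95487049e-01 -6.18389786e-02  1.21342766e+00
  1.95701442e-04 -4.60611954e-01]
```

View pics/w5.png

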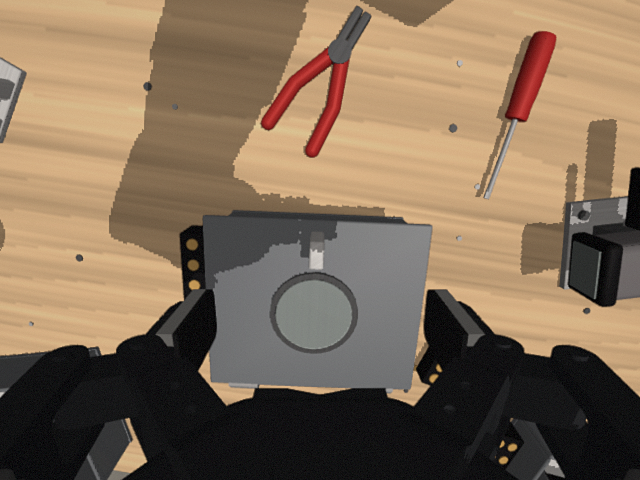

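The lid's front edge runs from (204,216) to (432,226), the back corners are near (211,382) and (417,388), and the lug is at about (317,250).

```bash
python3 - <<'E'
from h import *
import pickle
s,c=pickle.load(open("w5.pkl","rb"))
q=R.from_quat(s["orientation"]).as_matrix()
P=lambda u,v,z:onz(c,(u,v),z,s)
FR,FL,BR,BL=[P(u,v,102) for u,v in((204,216),(432,226),(211,382),(417,388))]
for n,p in zip("FR FL BR BL".split(),(FR,FL,BR,BL)): print(n,p.round(1))
print(np.linalg.norm(FL-FR),np.linalg.norm(FL-BL),np.linalg.norm(FR-BR))
y=(FL-FR)/np.linalg.norm(FL-FR); x=np.array([y[1],-y[0],0]); print("yaw",np.degrees(np.arctan2(x[1],x[0])),"edge side",[np.degrees(np.arctan2(*(b-f)[1::-1])) for b,f in((BL,FL),(BR,FR))],"tool yaw",np.degrees(np.arctan2(*-q[1::-1,0])))
lug=(FL+FR)/2+22*x; print("lug from lid",lug)
# local contrast around lug
g=cv2.cvtColor(c["frame"],cv2.COLOR_RGB2GRAY)
print(g[226:276:3,296:340:2])
E
```

```text
FR [ 544.6 -185.8  102. ]
FL [520.2  17.  102. ]
BR [ 718.3 -166.1  102. ]
BL [690.7  45.5 102. ]
204.27439025178256 172.88972396501512 174.86744990115182
yaw 6.866671479026763 edge side [np.float64(9.503750107030827), np.float64(6.4824377856757085)] tool yaw 9.466528269608888
lug from lid [554.21961043 -81.80481222 102.        ]
[[ 67  71  68  70  72  71  71  71  71  68  70  69  69  70  70  69  68  69
   73  69 118 130]
 [ 68  69  71  67  72  68  71  71  70  67  68  70  69  70  69  68  69  70
   69  67 118 128]
 [ 70  74 130  69  72  71  72  69  86  87  85  87  86  80  70  68  71  69
   69  72 111 131]
 [ 73  69  68  70  68  70  67  74  85  88  85  89  91  87  73  70  71  70
   71  66  70 130]
 [ 70  72  70  70  72  71  68  83  87  89  88  87  88  89  74  69  67  65
   91  97 121 128]
 [ 66 126  89  69  68  70  69  86  97 100  93  92  94  92 106 129 127 129
  129 128 126 127]
 [123 126  95  70  72  69  68 106 120 121 120 126 120 116 104 128 128 126
  127 128 130 129]
 [121 125 126  67  72  68  67 107 123 127 121 120 120 116 109 126 127 128
  128 127 128 127]
 [123 125 114  67  67  68  63 160 144 151 209 116 120 145 127 125 127 128
  129 125 131 127]
 [124 126  87  67  70  70  68 157 203 204 209 209 209 190 119 127 130 127
  125 129 127 128]
 [123 125 102  69  68  69  68 165 204 200 201 201 204 187 126 125 126 126
  128 125 126 128]
 [122 122 126 122 124 128 123 163 198 196 198 201 200 182 122 125 123 126
  128 128 127 125]
 [123 124 123 123 123 124 111 168 196 195 193 198 202 192 119 125 127 126
  128 126 124 129]
 [123 124 122 124 123 124 112 167 192 192 202 203 201 182 121 125 128 126
  127 126 126 128]
 [124 122 123 126 124 125 122 157 177 177 191 188 192 172 124 126 126 125
  127 127 126 125]
 [124 121 123 128 113 109 122 119 112 111 106 106 109 128 128 128 125 129
  126 127 128 127]
 [102  97  47  45  52  61  61  69  71  79  76  77  61  58  44  51  97 117
  131 130 129 129]]
```

```bash
python3 - <<'E'
from h import *
import pickle
s,c=pickle.load(open("w5.pkl","rb"))
q=R.from_quat(s["orientation"]).as_matrix()
g=cv2.cvtColor(c["frame"],cv2.COLOR_RGB2GRAY)
col=g[225:280,314:320].mean(1); print(col.round().astype(int))
P=lambda u,v,z:onz(c,(u,v),z,s)
for n,p in(("top front",P(316.3,249.5,138)),("top back",P(316.3,269,138)),("base front",P(316.3,231.5,102)),("topL",P(309.3,260,138)),("topR",P(323.2,260,138))): print(n,p.round(1),(q.T@(p-s["ee_pos"])).round(1))
x=np.array([.991,.131,0])
m,r=cv2.threshold(g,0,255,0)
# lid window centre for yaw: 
cir=cv2.HoughCircles(g[260:370,250:380],cv2.HOUGH_GRADIENT,1,100,param1=100,param2=20,minRadius=35,maxRadius=50); print(cir)
if cir is not None: print(P(cir[0,0,0]+250,cir[0,0,1]+260,103))
E
```

```text
[ 69  69  70  69  68  71  76  86  87  87  88  89  89  88  88  87  94 110
 119 123 124 124 122 120 134 157 166 186 208 206 203 201 200 199 198 197
 198 195 197 199 200 200 200 188 152 125 106  55  50  77  82  80  81  78
  82]
top front [547.8 -83.6 138. ] [-18.9  -2.1 125.4]
top back [564.2 -80.9 138. ] [-35.6  -2.1 125.4]
base front [542.3 -84.8 102. ] [-13.3  -2.4 161.4]
topL [557.5 -87.7 138. ] [-27.8  -7.8 125.4]
topR [555.7 -76.6 138. ] [-27.8   3.5 125.4]
[[[60.5 52.5 40.2]]]
[621.82596881 -77.33271999 103.        ]
```

Request:
arm_command(
  delta_pos=[
    [-0.03,-0.005,0.04],
    [-0.049,-0.005,0.1],
    [-0.049,-0.005,0.16],
    [-0.049,-0.005,0.22],
    [-0.049,-0.005,0.25],
  ],
  twist=[0.013,0.013,0.013,0.013,0.013],
)

```text
clock: 6.23
ee_pos: [551.8, -82.8, 135.0]
orientation: [-0.062, 0.998, 0.001, -0.002]
force: [-1.3, -0.1, 0.9]
finger_gap: 1.0
grasp_force: 0.0
```

Request:
arm_command(
  delta_pos=[
    [0,0,0],
    [0,0,0],
    [0,0,0],
    [0,0,0],
    [0,0,0],
  ],
  twist=[0,0,0,0,0],
)

```text
clock: 6.65
ee_pos: [554.4, -84.4, 139.8]
orientation: [-0.061, 0.998, -0.0, 0.001]
force: [-0.5, -0.1, 0.7]
finger_gap: 0.998
grasp_force: 0.0
```

```bash
python3 - <<'E'
from h import *
import pickle
s=get_state(); print(s["clock"],s["ee_pos"],s["orientation"],s["joints"])
c=capture("wrist"); cv2.imwrite("pics/w6.png",c["frame"][:,:,::-1]); pickle.dump((s,c),open("w6.pkl","wb"))
E
```

```text
6.65 [554.38239956 -84.43646389 139.75836739] [-6.14132748e-02  9.98111673e-01 -4.15133676e-04  1.15174420e-03] [-2.81508884e-01  4.21828431e-01 -2.11288888e-01  9.35230467e-01
 -7.30498883e-06 -4.04412875e-01]
```

View pics/w6.png

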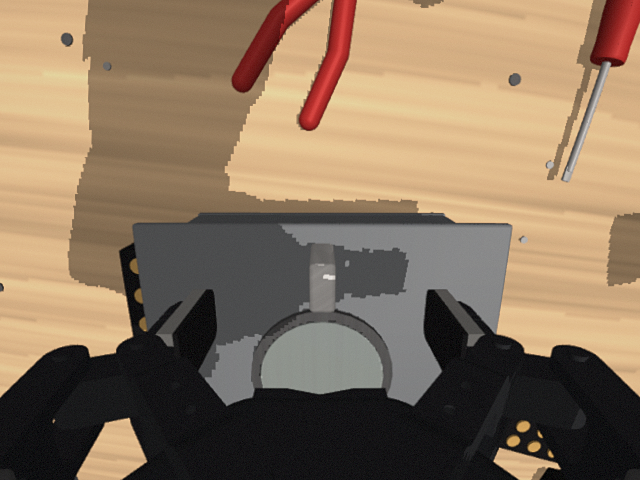

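The front edge is now level in the image (rows 223–225), so the yaw matches. The lug is centred at column 322, between the pads at 216 and 425. I'll check the fore-aft offset.

```bash
python3 - <<'E'
from h import *
import pickle
s,c=pickle.load(open("w6.pkl","rb"))
q=R.from_quat(s["orientation"]).as_matrix()
g=cv2.cvtColor(c["frame"],cv2.COLOR_RGB2GRAY)
print(g[238:318,316:322].mean(1).round().astype(int)); print(g[295,300:345])
P=lambda u,v,z:(q.T@(onz(c,(u,v),z,s)-s["ee_pos"])).round(1)
print("base front",P(322,243.5,102),"top back",P(322,310,138),"top front",P(322,261,138),"edge",P(322,224,102))
E
```

```text
[131 131 131 132 129 114  95  96  97  96  96  97  95  95  96  96  96  98
  98  99  99 100 100 100 100 118 147 148 127 128 132 133 134 136 137 138
 136 136 134 132 132 132 133 131 133 133 133 135 136 134 133 134 132 133
 132 130 131 130 130 129 131 131 129 130 128 129 129 129 131 132 133 134
 128 112  93  84  84  84  85  85]
[ 80  75  78  76  76  77  76  78  74  87 114 122 124 131 133 133 131 131
 130 128 129 129 129 131 133 132 131 131 130 130 128 130 123 123 113  85
  77  72  76  78  76  79  76  79 129]
base front [11.9  1.8 37.7] top back [-9.1  1.6  1.8] top front [14.5  1.5  1.7] edge [22.7  1.8 37.7]
```

Request:
arm_command(
  delta_pos=[
    [0.003,0.003,0.02],
    [0.003,0.003,0.038],
    [0.003,0.003,0.05],
    [0.003,0.003,0.057],
    [0.003,0.003,0.061],
  ],
  twist=[0,0,0,0,0],
)

```text
clock: 7.12
ee_pos: [551.5, -83.0, 107.2]
orientation: [-0.061, 0.998, 0.0, -0.0]
force: [0.1, 0.4, 0.3]
finger_gap: 0.998
grasp_force: 0.0
```

Request:
arm_command(
  delta_pos=[
    [0,0,0],
    [0,0,0],
    [0,0,0],
    [0,0,0],
    [0,0,0],
  ],
  twist=[0,0,0,0,0],
  jaw=-1,
)

```text
clock: 7.53
ee_pos: [552.0, -83.0, 108.1]
orientation: [-0.061, 0.998, -0.0, 0.0]
force: [-0.3, 0.3, -1.0]
finger_gap: 0.296
grasp_force: 0.0
```

Request:
arm_command(
  delta_pos=[
    [0,0,0],
    [0,0,0],
    [0,0,0],
    [0,0,0],
    [0,0,0],
  ],
  twist=[0,0,0,0,0],
)

```text
clock: 7.95
ee_pos: [552.0, -83.6, 108.0]
orientation: [-0.061, 0.998, -0.001, 0.0]
force: [-2.1, -5.5, 1.5]
finger_gap: 0.133
grasp_force: 62.1
```

```bash
python3 - <<'E'
from h import *
s=get_state(); p=s["ee_pos"]; print(s["clock"],p,s["orientation"],s["force"],s["finger_gap"],s["grasp_force"])
q=R.from_quat(s["orientation"]).as_matrix()
# path in the tool frame, grasp point at lug; hinge 154 ahead, 30 below
gz=p[2]-18.7-0; print("grasp z above lid top",p[2]+18.7-102)
a=154;b=p[2]+18.7-96
for t in range(5,66,5):
    th=np.radians(t); f=a*np.cos(th)-b*np.sin(th); h=a*np.sin(th)+b*np.cos(th)
    print(t,"tool x",round(-(a-f)/500,3),"tool z",round(-(h-b)/500,3))
print(q.round(3))
E
```

```text
7.95 [551.9754918  -83.61549025 108.00276447] [-6.10955768e-02  9.98131751e-01 -5.63234771e-04  1.43052643e-04] [-2.11139418 -5.49567004  1.52874302] 0.13276744712720479 62.1221387386322
grasp z above lid top 24.70276447371417
5 tool x -0.007 tool z -0.027
10 tool x -0.015 tool z -0.053
15 tool x -0.026 tool z -0.078
20 tool x -0.04 tool z -0.102
25 tool x -0.055 tool z -0.124
30 tool x -0.072 tool z -0.146
35 tool x -0.091 tool z -0.166
40 tool x -0.112 tool z -0.184
45 tool x -0.134 tool z -0.2
50 tool x -0.157 tool z -0.214
55 tool x -0.182 tool z -0.226
60 tool x -0.207 tool z -0.236
65 tool x -0.233 tool z -0.244
[[-0.993 -0.122  0.   ]
 [-0.122  0.993 -0.001]
 [-0.    -0.001 -1.   ]]
```

Request:
arm_command(
  delta_pos=[
    [-0.0025,0,-0.011],
    [-0.0055,0,-0.022],
    [-0.0085,0,-0.0325],
    [-0.012,0,-0.043],
    [-0.015,0,-0.053],
  ],
  twist=[0,0,0,0,0],
)

```text
clock: 8.37
ee_pos: [559.5, -82.7, 133.9]
orientation: [-0.061, 0.998, -0.001, -0.0]
force: [5.8, -6.2, -8.5]
finger_gap: 0.128
grasp_force: 59.7
```

```bash
cat > st.py <<'E'
from h import *
s=get_state(); p=s["ee_pos"]; q=R.from_quat(s["orientation"]).as_matrix()
d=q.T@(p-np.array([552.0,-83.6,108.0]))
print(s["clock"],p.round(1),"tool shift/500",(d/500).round(3),"F",s["force"].round(1),"M",s["moment"].round(2),s["finger_gap"].round(3),s["grasp_force"].round(1))
# angle from direction of grasp point about hinge
f=154+d[0]; h=30.7-d[2]
print("angle est",np.degrees(np.arctan2(h,f)-np.arctan2(30.7,154)),"radius",np.hypot(f,h),"vs",np.hypot(154,30.7))
E
python3 st.py
```

```text
Traceback (most recent call last):
  File "st.py", line 4, in <module>
    print(s["clock"],p.round(1),"tool shift/500",(d/500).round(3),"F",s["force"].round(1),"M",s["moment"].round(2),s["finger_gap"].round(3),s["grasp_force"].round(1))
                                                                                                                   ^^^^^^^^^^^^^^^^^^^^^
AttributeError: 'float' object has no attribute 'round'
```

Request:
arm_command(
  delta_pos=[
    [-0.0045,0,-0.01],
    [-0.009,0,-0.02],
    [-0.014,0,-0.03],
    [-0.0195,0,-0.0395],
    [-0.025,0,-0.049],
  ],
  twist=[0,0,0,0,0],
)

```text
clock: 8.78
ee_pos: [571.2, -81.3, 158.1]
orientation: [-0.061, 0.998, -0.001, -0.001]
force: [2.3, -6.3, -7.4]
finger_gap: 0.131
grasp_force: 58.7
```

```bash
sed -i 's/s\["finger_gap"\].round(3),s\["grasp_force"\].round(1)/s["finger_gap"],s["grasp_force"]/' st.py; python3 st.py
```

```text
8.7833 [571.2 -81.3 158.1] tool shift/500 [-0.038 -0.    -0.1  ] F [ 2.3 -6.3 -7.4] M [-1.28  0.26 -0.03] 0.1312759327586939 58.69312942028046
angle est 19.67459249942471 radius 157.14068974355948 vs 157.03022002149777
```

Request:
arm_command(
  delta_pos=[
    [-0.006,0,-0.009],
    [-0.012,0,-0.018],
    [-0.018,0,-0.027],
    [-0.025,0,-0.0355],
    [-0.032,0,-0.044],
  ],
  twist=[0,0,0,0,0],
)

```text
clock: 9.2
ee_pos: [586.8, -79.3, 179.9]
orientation: [-0.061, 0.998, -0.001, -0.001]
force: [1.0, -7.3, -8.1]
finger_gap: 0.128
grasp_force: 58.3
```

Request:
arm_command(
  delta_pos=[
    [-0.0075,0,-0.008],
    [-0.015,0,-0.016],
    [-0.023,0,-0.024],
    [-0.0315,0,-0.031],
    [-0.04,0,-0.038],
  ],
  twist=[0,0,0,0,0],
)

```text
clock: 9.62
ee_pos: [606.1, -77.0, 198.6]
orientation: [-0.061, 0.998, -0.001, -0.002]
force: [-1.1, -7.1, -6.8]
finger_gap: 0.128
grasp_force: 58.5
```

```bash
python3 st.py
```

```text
9.6167 [606.1 -77.  198.6] tool shift/500 [-0.108 -0.    -0.182] F [-1.1 -7.1 -6.8] M [-1.42  0.57 -0.02] 0.1279278543249491 58.52374613285065
angle est 39.31814789099141 radius 157.33580375476419 vs 157.03022002149777
```

Request:
arm_command(
  delta_pos=[
    [-0.009,0,-0.0065],
    [-0.018,0,-0.013],
    [-0.027,0,-0.019],
    [-0.036,0,-0.0245],
    [-0.045,0,-0.03],
  ],
  twist=[0,0,0,0,0],
)

```text
clock: 10.03
ee_pos: [628.2, -74.3, 213.6]
orientation: [-0.061, 0.998, -0.001, -0.002]
force: [-2.7, -6.7, -5.3]
finger_gap: 0.129
grasp_force: 58.3
```

Request:
arm_command(
  delta_pos=[
    [-0.01,0,-0.005],
    [-0.02,0,-0.01],
    [-0.03,0,-0.0145],
    [-0.04,0,-0.018],
    [-0.05,0,-0.022],
  ],
  twist=[0,0,0,0,0],
)

```text
clock: 10.45
ee_pos: [653.0, -71.2, 224.8]
orientation: [-0.061, 0.998, -0.001, -0.002]
force: [-3.7, -7.2, -5.3]
finger_gap: 0.129
grasp_force: 58.3
```

Request:
arm_command(
  delta_pos=[
    [0,0,0],
    [0,0,0],
    [0,0,0],
    [0,0,0],
    [0,0,0],
  ],
  twist=[0,0,0,0,0],
)

```text
clock: 10.87
ee_pos: [653.4, -71.2, 224.8]
orientation: [-0.061, 0.998, -0.001, -0.002]
force: [-2.8, -6.3, -2.8]
finger_gap: 0.129
grasp_force: 59.1
```

```bash
python3 st.py; python3 - <<'E'
from h import *
s=get_state()
o=np.zeros((480,800,3),np.uint8)
w=capture("wrist")["frame"]; sc=capture("scene")["frame"]
o[:, :480]=w[:,80:560]; cc=cv2.resize(sc[190:350,270:376],(318,480)); o[:,482:]=cc
cv2.imwrite("pics/end.png",o[:,:,::-1])
E
```

```text
10.8667 [653.4 -71.2 224.8] tool shift/500 [-0.204 -0.    -0.234] F [-2.8 -6.3 -2.8] M [-1.29  0.76  0.  ] 0.1288861108914997 59.12972688674927
angle est 59.26743356733305 radius 156.81842031854546 vs 157.03022002149777
```

View pics/end.png

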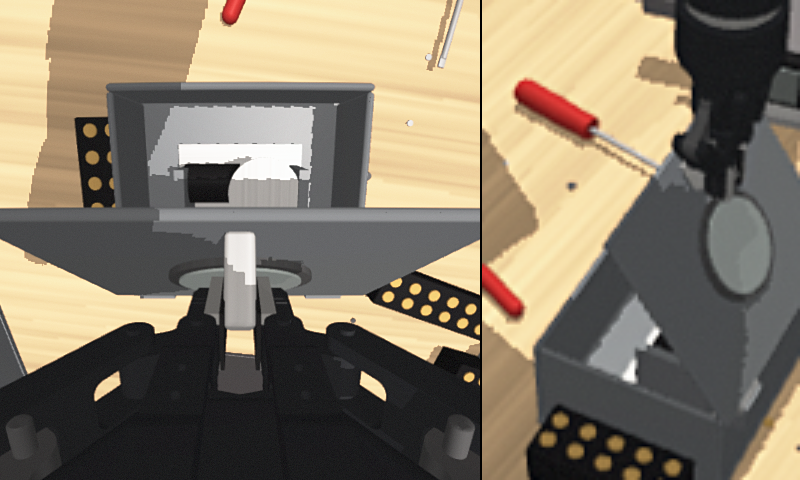

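The lid stands open at about 59°, with the lug gripped between the fingers (around (240,280) in the left half). No loose items touch the lid. Handing in.

```bash
python3 -c "
from h import *
print(sign_off())"
```

```text
the job is handed in; nothing more can be done
None
```

I squeezed the trigger fully for about half a second and let it spring back, then lifted the lid to about 59° by the arm's measured position. I handed the job in at about 11 s with the fingers still gripping the lug, and the hand-in returned no verdict.

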